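# Dock the tube rack on its stop pin

## Task

Of the two spring-loaded rack loaders on the bench, dock the one that holds the tall slender tubes: with closed or flat fingertips push the front plate of its carriage in, away from the robot, well past its stop pin, then let go and move clear so that it springs back and stays latched against the pin, midway. Only push it: do not grip the plate or lift the tubes, keep the tubes standing in their holes, and leave the loader with the squat vials and everything else on the bench alone.

Things in the scene. Friction and masses are not known exactly. Their poses are not given: they have to be found in the camera images.
- tube_loader: rack loader of the tall tubes, fixed to the bench: grey base 250 x 140 x 12 mm with an end bracket (46 mm high) at its far end. Origin on the bench surface; the base runs from -100 to +150 mm along its own x axis and +-70 mm in y. The carriage slides along the loader's own +x (away from the robot, within 15 degrees of world +x). A strip along the rear top edge of its push plate is called tube_carriage_c1.
- tube_carriage (a joint): travel of the tube carriage, m: 0 = sprung out (start), 0.066 = far bump stop. A spring pushes it out (3 N at 0, 6.3 N at 0.066); pushing fast adds 18 N per m/s, the stop pin 1 to 2 N between 0.005 and 0.04. Beyond 0.042 the pin springs up behind the carriage's wedge: push to 0.05..0.066, let go, and it comes back to rest on the pin at 0.040 (docked, midway); let go earlier, it runs back to 0.
- tube_pin (a joint): how far the brass stop pin of the tube loader is pressed down, m: 0 = up, about 0.011 while the wedge rides over it
- tube_push (a point): point to push: front face (robot side) of the tube carriage's upright aluminium plate, mid-width, 82 mm above the bench; moves with the carriage; axes as the loader's, push along +x. Plate 100 wide (y), 10 thick, 22 to 100 mm above the bench, its face 80 mm before the loader's origin at the start. Clear before it above 22 mm. Behind it: rack top 71, tube tops 111 mm high, nearest tube 45 mm behind the face.
- tube_pin_tip (a point): top of the brass stop pin (10 mm diameter), on the loader's +y side, 30 mm beyond the loader's origin, 58 mm to the side, 43 mm above the bench when up
- vial_loader: the other loader, the same in build, with six squat wide amber vials (25 mm across, their caps' tops 88 mm above the bench); its origin and axes are as for the tube loader. Leave it alone.
- vial_carriage (a joint): how far the vial rack's carriage is pushed in, m; 0 = out (start), and so it must stay
- tube0_mid (a point): centre of a loose pale tube with a white cap, 16 mm diameter, 80 mm tall, standing 40 mm deep in a hole of the tube rack and travelling with it; its centre is 71 mm above the bench
- tube1_mid (a point): centre of a loose pale tube with a white cap, 16 mm diameter, 80 mm tall, standing 40 mm deep in a hole of the tube rack and travelling with it; its centre is 71 mm above the bench
- tube2_mid (a point): centre of a loose pale tube with a white cap, 16 mm diameter, 80 mm tall, standing 40 mm deep in a hole of the tube rack and travelling with it; its centre is 71 mm above the bench
- small_vial: bystander, loose: small amber vial with a white cap, 28 mm across, 55 mm tall. Origin under its middle
- cap_jar: bystander, loose: white plastic jar, 60 mm across, 65 mm tall. Origin under its middle
- beaker: bystander, loose: glass beaker, 72 mm across, 95 mm tall. Origin under its middle
- wash_bottle: bystander, loose: white plastic bottle with a blue cap, 66 mm across, 170 mm tall. Origin under its middle
- tip_box: bystander, loose: pipette tip box, 122 x 87 x 67 mm. Origin under its middle
- mouse: bystander, loose: pale grey computer mouse, 105 x 60 x 32 mm. Origin under its middle

How it is judged (in metres and radians):
On the way:
1. the tube carriage is pushed in past its stop pin (more than 45 mm) and the pin has sprung up (value of joint tube_carriage above 0.045 m and value of joint tube_pin below 0.004 m), for 0.02 s.
At the end, for the whole second after the job is handed in: The tube carriage rests latched at mid travel (37 to 43 mm in, still) with its stop pin up (within 3 mm); the three tubes stand in their holes (upright within 0.2 rad, not raised more than 7 mm); the vial carriage is fully out (within 4 mm) (value of joint tube_carriage between 0.037 and 0.043 m and velocity of joint tube_carriage between -0.01 and 0.01 m/s and value of joint tube_pin below 0.003 m and value of joint vial_carriage below 0.004 m and angle between each of tube0_mid, tube1_mid, tube2_mid's own z axis and vertical below 0.2 rad and z of each of tube0_mid, tube1_mid, tube2_mid in the frame of tube_loader below 0.078 m); the robot touches nothing.
It fails at once if a tube is lifted from its hole or tipped (z of any of tube0_mid, tube1_mid, tube2_mid in the frame of tube_loader above 0.085 m or angle between any of tube0_mid, tube1_mid, tube2_mid's own z axis and vertical above 0.35 rad).
It fails at once if the push plate is gripped or pulled from behind (contact force between the fingers and tube_carriage_c1 above 1 N).
It fails at once if the vial rack's carriage is pushed (value of joint vial_carriage above 0.008 m).
It fails at once if a bystander is moved by more than 20 mm (distance of any of small_vial, cap_jar, beaker, wash_bottle, tip_box, mouse from where it was at the start of the episode above 0.02 m).
It also fails if it takes over 32 s, if anything falls off the work surface, if the arm or the gripper's body presses on something with over 40 N, if the wrist force passes 120 N, or if a joint passes its speed limit or range.

## Robot

A 6-joint arm with a two-finger parallel gripper is mounted at the origin on the work surface. World frame = base frame: x ahead of the robot, y to its left, z up, the work surface at z = 0. Lengths are in m, angles in degrees, forces in N, time in s.
With the tool pointing down it reaches from about 0.35 to 0.875 m from the base axis. Payload 4.2 kg.
Tool frame: the origin (TCP) lies midway between the tips of the shut fingers; the grasp point (between the pads) lies 19 mm behind it; y points along the fingers, z is the direction in which the jaws open and shut, and the axes are right-handed (so a half turn about y gives the same grasp; the last joint's range is limited). The gripper opens to 87 mm and grips with 3 to 60 N. Pads are 19 mm wide; open, the fingers measure 117 mm over their backs; the gripper's body (75 mm by 190 mm) begins 51 mm behind the grasp point.
Start: joints at [-50.099, 22.042, 0.453, 0, -68.411, -14.817], TCP at [0.265, -0.566, 0.223] pointing down, gripper open.
Joint ranges: [-179.83, 179.83], [-69.29, 118.12], [-61.27, 80.66], [-181.25, 117.63], [-171.15, -9.14], [-177.46, 177.46]. Speed limits (degrees/s): [159.86, 159.86, 180, 180, 180, 180].

## Interface

Orientations are given as [roll, pitch, yaw] about the fixed x, y, z axes, in that order (R = Rz(yaw) Ry(pitch) Rx(roll)).
In Python, from workcell import env gives the robot as it stands. The module is installed in compiled form; this text tells all that it offers. Calls block until the motion is done:
- env.goto(position, orientation): joint-space move of the TCP to a pose.
- env.move_straight(position, rotation=None, rate=0.15, force_limit=None): straight line of the TCP; rotation=None keeps the orientation; rate is the mean speed in m/s. With force_limit (N) it stops when the force on the tool has changed by that much, and returns True; else False.
- env.set_joints(angles): joint-space move.
- env.gripper_to(opening, grasp_force=None): opening from 0.0 (shut) to 1.0 (fully open); grasp_force is the grip in N (None keeps the last); returns when the fingers have stopped.
- env.dwell(seconds).
- env.inverse_kinematics(position, orientation): joint angles nearest the present ones, or None.
- env.read_state(): the state.
- env.grab_frame(name): name is "scene" or "top" or "wrist"; returns a dict with "image" (480x640x3 uint8, blue, green, red), "fx", "fy", "cx", "cy" (pixels), "position" and "orientation" of the camera in the world. Camera axes: x right, y up, looking along -z (the intrinsics and any distortion apply to the point x, -y, -z); pixel columns grow to the right and rows downward; lengths in m; the calibration is good to about 2 mm. The wrist camera is an equidistant fisheye: a pixel r from the principal point sees the ray r / f radians off the axis. A picture is of the moment at which its call begins. There is no depth.
A pose or a line that the arm cannot do raises env.Unreachable and nothing moves.
- env.close_job(): hands the job in, once; it reports no verdict.
Trained networks look in a picture, given as the dict that the camera call returned (one of the last four; its "shot" number tells which), for a name from the list of things; names that differ only in an ending like _2 or _b are one class to them, and where a whole thing is asked for, a point or a joint stands for the part that bears it (a point fixed in the world has none). Each returns a list of dicts, best first, with "score" (0 to 1); they miss things now and then, are a little off and sometimes report something else, mostly with a low value. They report only what shows in the picture. A call takes as long as a camera call.
- env.search_frame(picture, thing): "xyz" ([x, y, z] in m, in world coordinates, good to about 4 mm: the middle of the surface that is visible of it).
- env.trace(picture, thing): "mask" (480x640 bool, what is visible of it).
The state is a dict: "clock": time; "joint_positions": joint angles; "qvel": joint speeds; "joint_torque": joint torques, N m; "position": TCP position; "tool_rot": TCP orientation; "force": force on the tool from outside, world axes, zero at the start; "wrist_torque": the same for the moment, N m; "opening": opening from 0.0 (shut) to 1.0 (fully open).
Only numpy, scipy, OpenCV 4.12 (cv2) and the standard library are available. Lean on these libraries where they do the work, as an engineer would, in place of code of your own. Each camera call takes 0.05 s, during which the arm holds its last target.

## Working session

There is one attempt and no reset: what is moved stays moved. The work goes in short steps, each a Python script; the robot and the scene stay as the last script left them, time stands still between calls to the robot, and variables do not carry over. Pictures are saved under pics/ and viewed, and the job is handed in when it is done.

```bash
mkdir -p pics; python3 - <<'E'
from workcell import env
import cv2
for n in("scene","top"):
    f=env.grab_frame(n); cv2.imwrite(f"pics/{n}0.png",f["image"])
    print(n,f["fx"],f["fy"],f["cx"],f["cy"],f["position"],f["orientation"],[k for k in f])
    for t in["tube_loader","vial_loader","tube_push","tube_carriage_c1","tube_pin_tip","tube0_mid"]:
        try: print(t,[(r["score"],r["xyz"]) for r in env.search_frame(f,t)][:4])
        except Exception as e: print(t,e)
s=env.read_state();print(s)
E
```

```text
scene 575.4488131072474 575.4488131072474 317.0944186022077 246.9960181811286 [ 1.4876242  -0.10289106  0.91955833] [49.13768982 -0.95008226 83.98947061] ['image', 'fx', 'fy', 'cx', 'cy', 'position', 'orientation', 'shot']
tube_loader [(0.69, [0.5928, 0.2192, 0.0316]), (0.17, [0.5309, 0.0198, 0.0346])]
vial_loader [(0.74, [0.5598, -0.243, 0.028]), (0.47, [0.5453, 0.2225, 0.0966])]
tube_push [(0.89, [0.5502, 0.2354, 0.0644])]
tube_carriage_c1 it knows: beaker, cap_jar, mouse, small_vial, tip_box, tube0_mid, tube1_mid, tube2_mid, tube_carriage, tube_loader, tube_pin, tube_pin_tip, tube_push, vial_carriage, vial_loader, wash_bottle
tube_pin_tip [(0.47, [0.4131, -0.0195, 0.0484])]
tube0_mid [(0.46, [0.5199, 0.2561, 0.0924])]
top 433.0315277703831 433.0315277703831 321.53101280325467 237.98562842525018 [ 4.08651765e-01 -6.04486514e-04  1.02280609e+00] [  6.71638535  -1.33961772 -89.27058249] ['image', 'fx', 'fy', 'cx', 'cy', 'position', 'orientation', 'shot']
tube_loader [(0.79, [0.5685, 0.2237, 0.0175])]
vial_loader [(0.78, [0.5319, -0.236, 0.0125])]
tube_push [(0.72, [0.5314, 0.234, 0.0
[... 241 characters left out ...]
[(0.49, [0.5126, 0.2503, 0.1118])]
{'clock': 0.6, 'joint_positions': array([-5.00988685e+01,  2.20390724e+01,  4.51395375e-01, -2.06992984e-03,
       -6.84125637e+01, -1.48167294e+01]), 'qvel': array([ 0.00948647, -0.02472377,  0.06606904,  0.03911439, -0.02653354,
        0.00619359]), 'joint_torque': array([ 3.49367192e-04, -3.90213096e+01,  1.87532938e+01,  4.22243357e+00,
        1.54455093e-02, -2.75217110e-05]), 'position': array([ 0.26497846, -0.56599926,  0.22256378]), 'tool_rot': array([-8.99992750e+01, -1.79916617e-03,  2.50836405e+01]), 'force': array([0.03794272, 0.36986775, 0.18699355]), 'wrist_torque': array([0.06406433, 0.03624197, 0.00238199]), 'opening': 0.9987977068238578}
```

View pics/scene0.png

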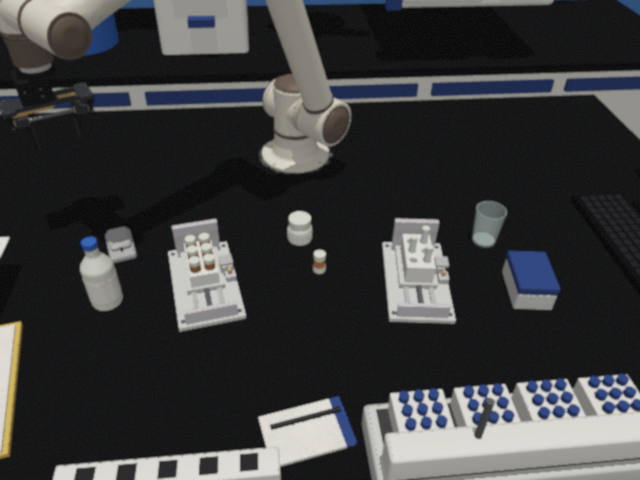

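View pics/top0.png

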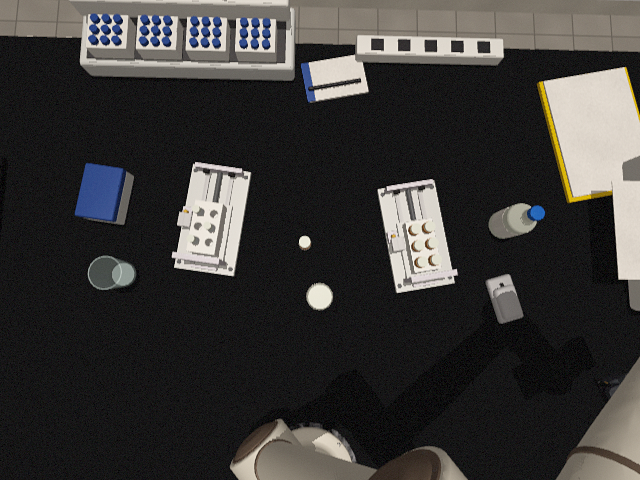

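The tube loader is the left one in the top view, around (212,220), with its plate at about (205,267). The vial loader is at (418,235). I'll zoom in to find the base corners.

```bash
python3 - <<'E'
import cv2
a=cv2.imread("pics/top0.png")[150:290,150:275]
cv2.imwrite("pics/topz.png",cv2.resize(a,None,fx=4.2,fy=4.2,interpolation=cv2.INTER_CUBIC))
a=cv2.imread("pics/scene0.png")[205:330,370:470]
cv2.imwrite("pics/scz.png",cv2.resize(a,None,fx=4.5,fy=4.5,interpolation=cv2.INTER_CUBIC))
E
```

```text
(no output)
```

View pics/topz.png

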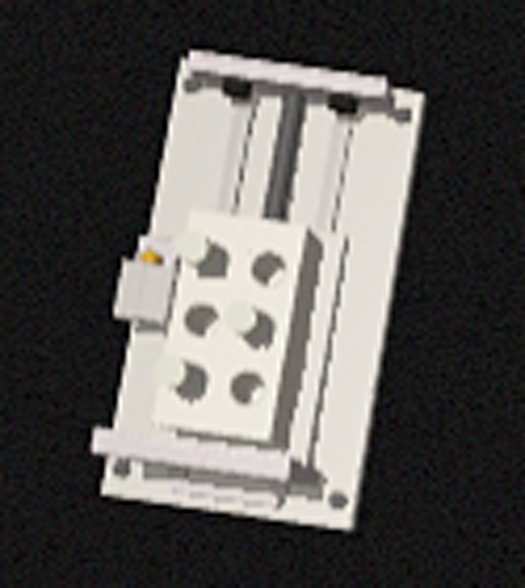

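View pics/scz.png

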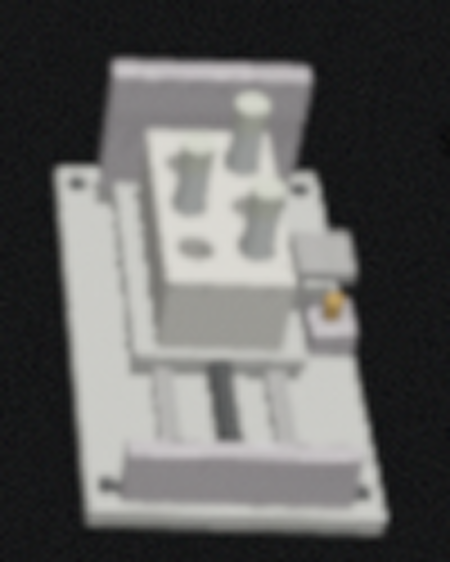

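```bash
cat > h.py <<'E'
import numpy as np
from scipy.spatial.transform import Rotation as R
CAM={"scene":(575.4488,317.0944,246.996,[1.4876242,-0.10289106,0.91955833],[49.13768982,-0.95008226,83.98947061]),
"top":(433.03153,321.53101,237.98563,[4.08651765e-01,-6.04486514e-04,1.02280609],[6.71638535,-1.33961772,-89.27058249])}
def proj(n,p):
    f,cx,cy,t,o=CAM[n]
    q=R.from_euler('xyz',o,degrees=True).inv().apply(np.array(p)-t)
    return np.c_[cx+f*q[:,0]/-q[:,2],cy-f*q[:,1]/-q[:,2]]
E
python3 - <<'E'
from h import *
from scipy.optimize import least_squares
T=[((-100,70,12),(101,491)),((-100,-70,12),(353,524)),((150,-70,12),(424,92)),((-80,50,100),(94,451)),((-80,-50,100),(289,477)),((-70,50,100),(94,430))]
S=[((-100,-70,12),(55,168)),((-100,70,12),(318,172)),((150,70,12),(387,517)),((150,-70,12),(88,515)),((-80,-50,100),(113,60)),((-80,50,100),(312,65))]
def pts(L,off,s):return np.array([l[0] for l in L])/1e3,np.array([l[1] for l in L])/s+off
tp,tu=pts(T,[150,150],4.2);sp,su=pts(S,[370,205],4.5)
def w(v,P):
    c,s=np.cos(v[2]),np.sin(v[2]);return np.c_[v[0]+c*P[:,0]-s*P[:,1],v[1]+s*P[:,0]+c*P[:,1],P[:,2]]
def res(v,m=3):
    a=(proj("top",w(v,tp))-tu);b=(proj("scene",w(v,sp))-su)
    return np.concatenate([x.ravel() for x,k in((a,1),(b,2)) if m&k])
for m in(3,1,2):
    r=least_squares(res,[.55,.23,0],args=(m,));v=r.x
    print(m,v[:2],np.degrees(v[2]),"push",w(v,np.array([[-.08,0,.082]])));print(r.fun.reshape(-1,2).round(1).tolist())
E
```

```text
3 [0.54670439 0.2381445 ] -7.089053417409892 push [[0.46731595 0.24801745 0.082     ]]
[[-0.9, -0.3], [-0.9, 0.1], [-1.0, -1.2], [-1.4, -1.0], [-1.0, -0.7], [-0.5, -0.7], [-0.7, -0.8], [-1.9, -0.3], [-0.5, -0.3], [-0.3, -1.5], [-1.0, 0.0], [-2.1, -0.0]]
1 [0.54529446 0.23590011] -7.156978100424897 push [[0.46591778 0.24586717 0.082     ]]
[[-0.0, 0.2], [-0.0, 0.8], [-0.0, -0.5], [-0.4, -0.4], [0.0, -0.0], [0.5, -0.0]]
2 [0.54870081 0.24013084] -7.50101204838646 push [[0.4693854  0.25057433 0.082     ]]
[[0.5, -0.5], [-0.5, 0.3], [0.2, 0.5], [0.3, -1.1], [0.2, 0.4], [-0.7, 0.6]]
```

The two views agree within calibration: origin (0.547, 0.238), yaw -7.2°. Next I'll approach with the fingers shut and stop 50 mm in front of the plate face.

```bash
cat >> h.py <<'E'
O=np.array([.5465,.238]);Y=-7.2
u=np.array([np.cos(np.radians(Y)),np.sin(np.radians(Y))])
def L(x,z): p=O+u*x; return [p[0],p[1],z]
ORI=[-90,0,Y]
E
python3 - <<'E'
from h import *
from workcell import env
import cv2
print(L(-.13,.068),env.inverse_kinematics(L(-.13,.068),ORI),env.inverse_kinematics(L(-.02,.068),ORI))
env.move_straight([.265,-.566,.30],rate=.2)
env.gripper_to(0.0)
env.goto(L(-.13,.28),ORI)
env.move_straight(L(-.13,.068),rate=.15)
s=env.read_state();print(s["clock"],s["position"],s["tool_rot"],s["force"],s["opening"])
for n in("scene","top"):
    f=env.grab_frame(n);cv2.imwrite(f"pics/{n}1.png",f["image"])
a=cv2.imread("pics/scene1.png")[180:330,350:490];b=cv2.imread("pics/top1.png")[150:300,140:280]
cv2.imwrite("pics/c1.png",np.hstack([cv2.resize(x,(390,420),interpolation=cv2.INTER_CUBIC) for x in(a,b)]))
E
```

```text
[np.float64(0.4175250888291179), np.float64(0.25429332036335955), 0.068] [ 5.04228234e+01  1.92756898e+01 -2.99388256e+01 -2.54444375e-14
 -4.07854846e+01 -1.47622823e+02] [ 4.05664892e+01  2.64801208e+01 -1.72874896e+01 -2.54444375e-14
 -4.62323896e+01 -1.37766489e+02]
7.1583 [0.41793124 0.25470642 0.06867834] [-8.99277302e+01 -5.62514130e-02 -7.18908090e+00] [ 0.28402056  0.48011293 -0.23767794] 0.004944775524392419
```

View pics/c1.png

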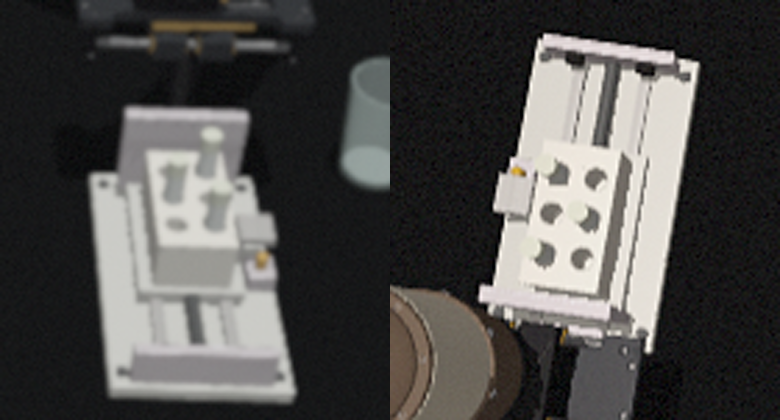

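The closed fingers sit centred in front of the plate, with clear space around them. Now a slow push with a force limit.

```bash
python3 - <<'E'
from h import *
from workcell import env
import cv2
for x in(-.10,-.085,-.06,-.045,-.034):
    r=env.move_straight(L(x,.068),rate=.05,force_limit=18)
    s=env.read_state();print(x,r,s["clock"],((s["position"][:2]-O)@u).round(4),s["force"].round(2))
    if r:break
for n in("scene","top"):
    f=env.grab_frame(n);cv2.imwrite(f"pics/{n}2.png",f["image"])
a=cv2.imread("pics/scene2.png")[180:330,350:490];b=cv2.imread("pics/top2.png")[150:300,140:280]
cv2.imwrite("pics/c2.png",np.hstack([cv2.resize(x,(390,420),interpolation=cv2.INTER_CUBIC) for x in(a,b)]))
E
```

```text
-0.1 False 8.0083 -0.1001 [-0.14  0.65  0.07]
-0.085 False 8.4583 -0.0851 [-3.93  0.11  1.04]
-0.06 False 9.1083 -0.0603 [-3.34 -0.87  2.77]
-0.045 False 9.5583 -0.0455 [-4.52 -0.73  2.69]
-0.034 False 9.925 -0.0347 [-5.75  0.12  3.11]
```

View pics/c2.png

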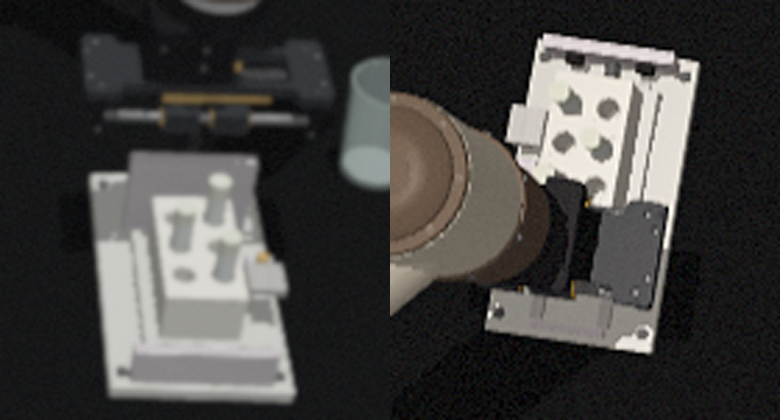

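The carriage is about 55 mm in, from both the top-view shift (about 25 px) and the spring force of about 5.8 N. I'll push 3 mm more, then let go and check.

```bash
python3 - <<'E'
from h import *
from workcell import env
import cv2
r=env.move_straight(L(-.031,.068),rate=.03,force_limit=12)
env.dwell(.3)
s=env.read_state();print(r,((s["position"][:2]-O)@u).round(4),s["force"].round(2))
for x in(-.045,-.06,-.16):
    r=env.move_straight(L(x,.068),rate=.08)
    s=env.read_state();print(x,s["clock"],((s["position"][:2]-O)@u).round(4),s["force"].round(2))
env.move_straight(L(-.16,.28),rate=.2)
env.dwell(.3)
for n in("scene","top"):
    f=env.grab_frame(n);cv2.imwrite(f"pics/{n}3.png",f["image"])
a=cv2.imread("pics/scene3.png")[180:330,350:490];b=cv2.imread("pics/top3.png")[150:300,140:280]
cv2.imwrite("pics/c3.png",np.hstack([cv2.resize(x,(390,420),interpolation=cv2.INTER_CUBIC) for x in(a,b)]))
E
```

```text
False -0.032 [-6.24  0.15  3.64]
-0.045 10.9 -0.0466 [-5.48  0.28  2.02]
-0.06 11.2333 -0.0596 [ 0.28  0.27 -0.54]
-0.16 12.6333 -0.1596 [-0.37  0.15  0.34]
```

View pics/c3.png

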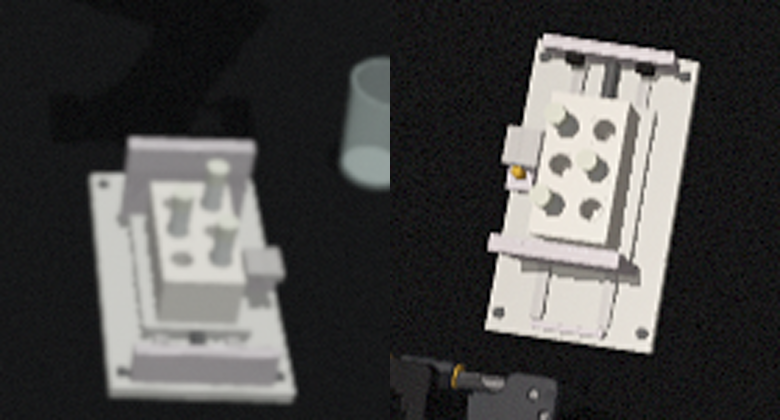

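View pics/scene3.png

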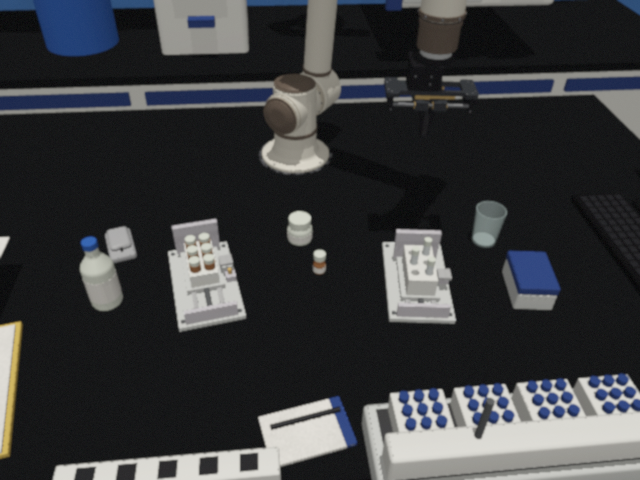

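The carriage has sprung back and is holding at mid travel, with the brass pin visible behind the wedge. I'll measure the travel and confirm it's still before handing in.

```bash
python3 - <<'E'
from h import *
from workcell import env
import cv2
f=env.grab_frame("top")["image"]; a=cv2.imread("pics/top0.png"); p=cv2.imread("pics/top3.png")
U=4;up=lambda i:cv2.resize(i[150:300,140:280],None,fx=U,fy=U,interpolation=cv2.INTER_CUBIC)
t=up(a)[50*U:102*U,46*U:84*U] # rack patch
for n,i in(("prev",p),("now",f)):
    r=cv2.matchTemplate(up(i),t,cv2.TM_CCOEFF_NORMED);_,sc,_,l=cv2.minMaxLoc(r)
    d=np.array([l[0]/U-46,l[1]/U-50])
    q=proj("top",[L(-.02,.071),L(.02,.071)]);k=np.linalg.norm(q[1]-q[0])/.04
    print(n,sc,d,"travel mm",1000*np.linalg.norm(d)/k)
d=cv2.absdiff(cv2.GaussianBlur(a,(5,5),0),cv2.GaussianBlur(f,(5,5),0)).max(2)
print("diff vial area",d[175:295,375:460].max(),"tipbox",d[160:225,75:135].max(),"beaker",d[250:295,85:138].max(),"bottle",d[195:240,485:545].max(),"jar/vial",d[230:312,295:335].max())
s=env.read_state();print(s["clock"],s["position"],s["force"])
env.close_job()
E
```

```text
prev 0.9417378306388855 [  3.  -17.5] travel mm 39.42275121573243
now 0.9418914318084717 [  3.  -17.5] travel mm 39.42275121573243
diff vial area 7 tipbox 5 beaker 141 bottle 6 jar/vial 8
14.2917 [0.38773993 0.25805249 0.27983713] [-0.61091478 -0.05575187  0.67825037]
the job is handed in; nothing more can be done
```

The tube loader is docked: its carriage rests against the stop pin at mid travel. I handed the job in at about 14.3 s; no verdict is reported.

- **Push:** I pushed the front plate with closed fingertips to about 58 mm, estimated from the tool position and the 6.2 N spring force. Then I backed off and raised the tool to 0.28 m, clear of everything.
- **Latch:** the last top view put the carriage at about 39.4 mm in, the same in two pictures taken one after the other. The brass pin is visible behind the wedge, though I couldn't measure its height. The plate stopped pressing on the fingers as they backed off between about 44 and 57 mm before the loader's origin, which fits the carriage stopping at the pin.
- **Tubes:** by eye, all three still stand in their holes.
- **Other things:** in the top view, the area around the vial loader and the tip box, bottle, jar and small vial looked unchanged from the start.
- **Check that disagreed:** the area around the beaker did show a difference in the top view. The arm was probably covering it. In the scene view the beaker stands where it started, at about pixel (489, 225).
- **Not measured:** I didn't compare the mouse numerically, but it looks to be in the same place in the scene view.

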